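# Push the cleaned document box through the spring flap into the holding bay

### The arm

A 6-joint arm with a two-finger parallel gripper is mounted at the origin on the work surface. World frame = base frame: x ahead of the robot, y to its left, z up, the work surface at z = 0. Lengths are in m, angles in rad, forces in N, time in s.
With the tool pointing down it reaches from about 0.35 to 0.85 m from the base axis. Payload 8.1 kg.
Tool frame: the origin (TCP) lies on the centre line of the jaws, within the pads' length; the fingertips stand 17 mm ahead of it and the grasp point (between the pads) lies 2 mm behind it; y points along the fingers, x is the direction in which the jaws open and shut, and the axes are right-handed (so a half turn about y gives the same grasp; the last joint's range is limited). The gripper opens to 85 mm and grips with 20 to 120 N. Pads are 22 mm wide; open, the fingers measure 114 mm over their backs; the gripper's body (76 mm by 85 mm) begins 54 mm behind the grasp point. The pads swing forward as they close: fully open they stand 13 mm farther back than shut.
Start: joints at [-0.085, 0.13, 1.488, -0, 1.523, -0.085], TCP at [0.6, 0, 0.214] pointing down, gripper open.
Joint ranges: [-2.96, 2.96], [-0.89, 2.26], [0.02, 2.5], [-1.34, 4.48], [0, 2.73], [-2.66, 2.66]. Speed limits (rad/s): [2.39, 2.39, 2.79, 3.14, 3.14, 3.14].

### API

Orientations are given as a unit quaternion [w, x, y, z].
In Python, from cell import manip gives the robot as it stands.
- The arm moves only by the shell command python3 -m handwheel 'ROWS' [OPENING] [FORCE]. ROWS is a JSON object of lists of equal length, an entry for each row: "dp": the shift along the tool's x, y, z in units of 0.5 m (1.0 is 0.5 m), a list of three; "rotation": the turn, a rotation vector about the tool's x, y, z in units of 30 degrees (1.0 is 30 degrees), a list of three. In form: {"dp": [[x, y, z], ...], "rotation": [[rx, ry, rz], ...]}. A call has 1 to 12 rows; each row is the pose to reach, as a shift and turn from the pose commanded when the call began, along the tool's axes at that moment; what a row does not reach only later rows make up. A row lasts 1/8 s, in which the tool goes at most 62.5 mm and 10.7 degrees, less where a joint would pass 70% of its speed; a pose out of reach is approached as far as the arm can. A call with a number of a shift or a turn outside -1 to 1 is refused whole. A call with a gripper value outside its range is refused whole. OPENING is the closure, from -1 (fully open) to 1 (shut), set as the call begins (- or left out, the last holds). The fingers move at their own pace and stop on an object; FORCE is the grip in N (left out, the last holds). Time passes only in rows, so rows that repeat a pose let the fingers close. It gives the time, the measured TCP pose, the force and the opening at its end, in the units of the state.
- manip.sense(): the state, without advancing time (a new reading comes with each control period).
- manip.snapshot(name): name is "scene" or "side" or "wrist"; returns a dict with "img" (400x640x3 uint8, red, green, blue), "mtx" (3x3 intrinsics, pixels), "R" (3x3) and "t" (3): a world point X has camera coordinates R X + t. Camera axes: x right, y down, z forward; pixel columns grow to the right and rows downward; lengths in m; the calibration is good to about 2 mm. A picture is of the moment at which its call begins. There is no depth.
- manip.hand_in(): hands the job in, once; it reports no verdict.
The state is a dict: "t": time; "joint_pos": joint angles; "dq": joint speeds; "tau": joint torques, N m; "tcp_pos": TCP position; "tcp_rot": TCP orientation; "wrist_force": force on the tool from outside, world axes, zero at the start; "ft_torque": the same for the moment, N m; "gripper_width": finger opening in m.
Only numpy, scipy, OpenCV 4.12 (cv2) and the standard library are available. Lean on these libraries where they do the work, as an engineer would, in place of code of your own. Each camera call takes 0.05 s, during which the arm holds its last target.

### The job

A cardboard document box and a round tin wait side by side in the two open-topped lanes of the holding rack, each in front of a spring flap. Push the rectangular box along the floor of its own lane, without lifting or tipping it, through its flap and far enough into the bay that the flap springs fully shut behind it. Do not open the tin's flap.

Things in the scene. Friction and masses are not known exactly. Their poses are not given: they have to be found in the camera images.
- rack: Fixed metal rack; its place and yaw vary. Origin on bench under mid flap line; x = pushing direction, y left, z up. Floor 6 mm thick, x -190..205 mm. Two open-topped lanes, centres y = +45 and -45 mm, walls up to z 46; 12 mm divider between. Infeeds x -150..0: 78 mm wide, open at -x; bays x 0..201: 86 mm wide, end stop. A flap across each lane at x = 0. One infeed holds the box, the other a tin.
- box: Closed cardboard box with steel corners and blank label, 90 mm long (x, along the lane within 3 degrees), 64 wide (y), 42 high, 0.2 to 0.4 kg. Origin: centre of its underside. It waits on the floor of one lane's infeed (left or right varies), centre 65 to 100 mm before the flap line. The other lane holds a round steel tin, 64 mm diameter, 34 high.
- flap_left (a joint): Spring flap of the left lane (rack y > 0): upright steel leaf 3 mm thick, top 44 mm above the bench, hinged upright at rack (0, +87 mm), reaching 78 mm towards the divider. Rad: 0 = shut, up to 1.55 = swung into the bay (+x only). Light spring: the box needs some 2 to 8 N. The leaf sweeps to x = 78 mm: it shuts only once the box's rear end and the pusher are clear of that.
- flap_right (a joint): Spring flap of the right lane (rack y < 0), the mirror image: hinged at rack (0, -87 mm); 0 = shut, grows to 1.55 as it swings into the bay.
There are look-alikes about, which are no part of the job. There is more than one size of the box; the one meant has the size given above.

How it is judged:
On the way:
1. the box, in its lane, has pushed its flap well open (x of box in the frame of rack above -0.05 m and ((y of box in the frame of rack between 0.025 and 0.067 m and value of joint flap_left above 0.6 rad) or (y of box in the frame of rack between -0.067 and -0.025 m and value of joint flap_right above 0.6 rad))), for 0.1 s.
At the end, for the whole second after the job is handed in: The box lies flat on the rack's floor in the bay, in a lane (within 20 mm of its centre line), its centre more than 90 mm past the flap line, at rest, and both flaps are shut (each below 0.1 rad) (x of box in the frame of rack between 0.09 and 0.165 m and (y of box in the frame of rack between 0.025 and 0.067 m or y of box in the frame of rack between -0.067 and -0.025 m) and z of box in the frame of rack below 0.015 m and angle between box's own z axis and vertical below 0.15 rad and value of joint each of flap_left, flap_right below 0.1 rad and linear speed of box below 0.02 m/s); the robot touches nothing.
It fails at once if the other lane's flap, the tin's, is pushed open (over 0.25 rad) ((y of box in the frame of rack above 0 m and value of joint flap_right above 0.25 rad) or (y of box in the frame of rack below 0 m and value of joint flap_left above 0.25 rad)).
It fails at once if the box is lifted (its underside over 25 mm above the lane floor) (z of box in the frame of rack above 0.031 m).
It fails at once if the box is tipped by more than 20 degrees (angle between box's own z axis and vertical above 0.35 rad).
It also fails if it takes over 32 s, if anything falls off the work surface, if the arm or the gripper's body presses on something with over 40 N, if the wrist force passes 120 N, or if a joint passes its speed limit or range.

## Working session

There is one attempt and no reset: what is moved stays moved. The work goes in short steps, Python scripts to look and compute and a shell command to move; the robot and the scene stay as the last step left them, time stands still between calls to the robot, and variables do not carry over. Pictures are saved under pics/ and viewed, and the job is handed in when it is done.

```bash
mkdir -p pics; ls; python3 - <<'E'
from cell import manip
import cv2
s=manip.sense(); print(s['t'],s['tcp_pos'],s['tcp_rot'],s['wrist_force'])
for n in ['scene','side','wrist']:
    d=manip.snapshot(n); cv2.imwrite(f'pics/{n}0.png',d['img'][:,:,::-1]); print(n,d['mtx'].tolist(),d['R'].tolist(),d['t'].tolist())
E
```

```text
pics
0.0 [5.99430281e-01 5.57445644e-05 2.13036131e-01] [ 7.07165778e-01 -7.07047189e-01  6.69499050e-04  6.22545879e-04] [ 0.24705475  0.27223823 -0.24851113]
scene [[450.60280391609865, 0.0, 325.5090175004096], [0.0, 450.60280391609865, 196.75822390963117], [0.0, 0.0, 1.0]] [[-0.19083248255609023, 0.98162229692812, 0.0007935836700109004], [0.7454855997499957, 0.14545213629387896, -0.6504574518082915], [-0.6386189663381979, -0.12353680512749479, -0.7595422790154757]] [0.1821243810682252, -0.31445537648557415, 1.222251031636174]
side [[382.16997770227283, 0.0, 321.3852971717188], [0.0, 382.16997770227283, 200.23909328931816], [0.0, 0.0, 1.0]] [[0.83167176950245, -0.5551718486227424, -0.010309525181615254], [-0.4339525049995535, -0.6382723309600752, -0.6358409037922966], [0.3464206853195635, 0.5332847738568945, -0.7717512933290911]] [-0.44468389619689724, 0.18762812118595842, 0.6522392510896154]
wrist [[352.7507043749437, 0.0, 317.2013341896949], [0.0, 352.7507043749437, 201.42340153105377], [0.0, 0.0, 1.0]] [[0.999996461209039, -0.0008550926234489893, -0.0025192034468335435], [-0.00012108182564402596, -0.9605846409115616, 0.2779876489774311], [-0.002657613326410305, -0.2779863602074988, -0.9605813451394919]] [-0.5983105007663014, -0.03572593175613876, 0.379748793723062]
```

View images.

View pics/scene0.png

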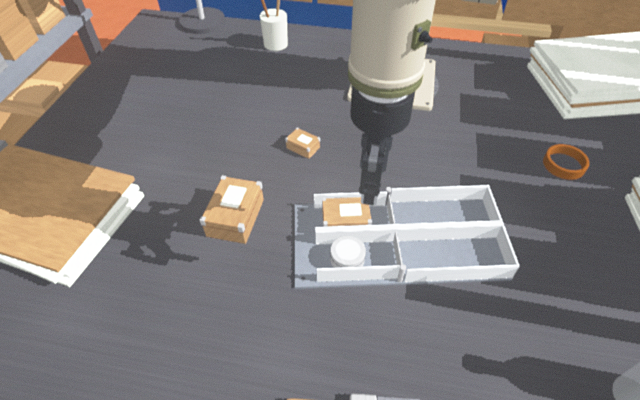

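View pics/side0.png

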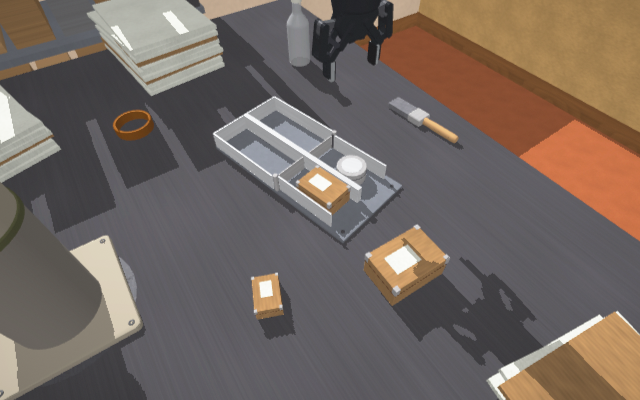

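View pics/wrist0.png

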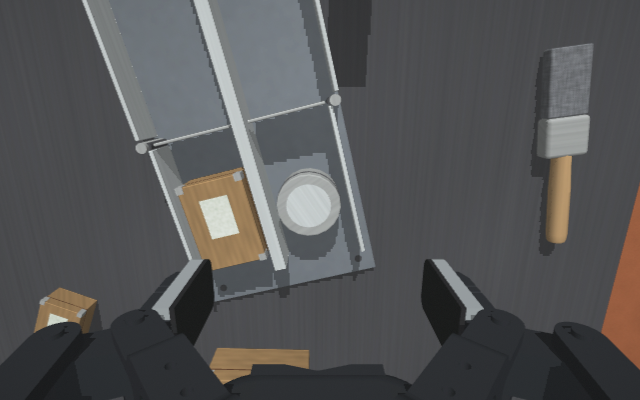

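Three boxes in the scene picture: one in the left infeed at (347,212), a larger one on the bench at (233,208) and a smaller one at (303,142). The one in the rack fits, since it fills the 78 mm lane with about 64 mm. I'll confirm that in an enlarged crop and measure from it.

```bash
python3 - <<'E'
import cv2
a=cv2.imread('pics/wrist0.png')[80:310,120:390]; cv2.imwrite('pics/wc.png',cv2.resize(a,None,fx=2.6,fy=2.6,interpolation=cv2.INTER_CUBIC)[:600])
a=cv2.imread('pics/scene0.png')[170:300,280:530]; cv2.imwrite('pics/sc.png',cv2.resize(a,None,fx=3.2,fy=3.2,interpolation=cv2.INTER_CUBIC))
E
```

```text
(no output)
```

View pics/wc.png

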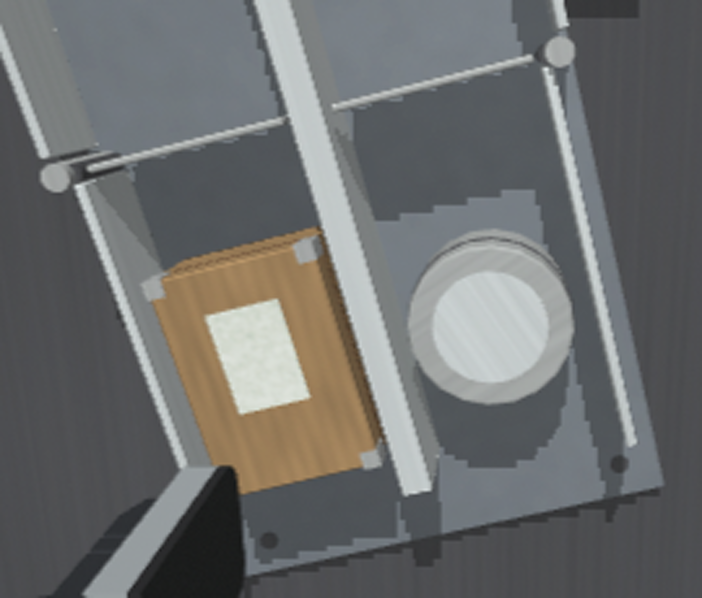

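View pics/sc.png

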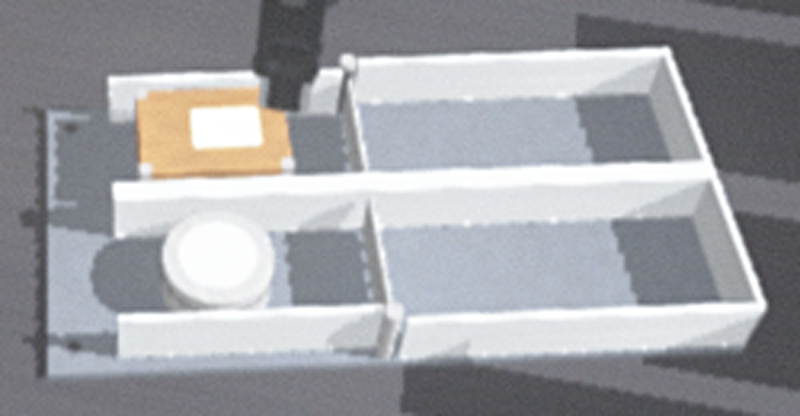

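```bash
cat > h.py <<'E'
import numpy as np
C={'scene':([[450.60280391609865,0,325.5090175004096],[0,450.60280391609865,196.75822390963117],[0,0,1]],[[-0.19083248255609023,0.98162229692812,0.0007935836700109004],[0.7454855997499957,0.14545213629387896,-0.6504574518082915],[-0.6386189663381979,-0.12353680512749479,-0.7595422790154757]],[0.1821243810682252,-0.31445537648557415,1.222251031636174]),
'wrist':([[352.7507043749437,0,317.2013341896949],[0,352.7507043749437,201.42340153105377],[0,0,1]],[[0.999996461209039,-0.0008550926234489893,-0.0025192034468335435],[-0.00012108182564402596,-0.9605846409115616,0.2779876489774311],[-0.002657613326410305,-0.2779863602074988,-0.9605813451394919]],[-0.5983105007663014,-0.03572593175613876,0.379748793723062])}
def bp(n,u,v,z,cam=None):
    K,R,t=[np.array(a) for a in (cam or C[n])]
    d=R.T@np.linalg.inv(K)@[u,v,1]; o=-R.T@t
    return (o+d*(z-o[2])/d[2])[:2]
E
python3 - <<'E'
from h import *
from scipy.optimize import least_squares
W=lambda u,v,z:bp('wrist',u/2.6+120,v/2.6+80,z)
S=lambda u,v,z:bp('scene',u/3.2+280,v/3.2+170,z)
P=[(W(57,178,.046),(0,.087)),(W(558,52,.046),(0,-.087)),(W(402,495,.046),(-.15,.006)),(W(435,488,.046),(-.15,-.006)),(W(633,444,.046),(-.15,-.085)),
(S(348,66,.046),(0,.087)),(S(392,312,.046),(0,-.087)),(S(112,183,.046),(-.15,.006)),(S(670,48,.046),(.205,.089)),(S(765,303,.046),(.205,-.089))]
for p,q in P: print(p.round(4),q)
def T(x,q):
    c,s=np.cos(x[2]),np.sin(x[2]); return np.array([x[0]+c*q[0]-s*q[1],x[1]+s*q[0]+c*q[1]])
r=least_squares(lambda x:np.concatenate([p-T(x,q) for p,q in P]),[.55,.12,1.8])
print(r.x,(r.fun.reshape(-1,2)*1e3).round(1).tolist())
def inv(x,p):
    c,s=np.cos(x[2]),np.sin(x[2]); d=p-x[:2]; return np.array([c*d[0]+s*d[1],-s*d[0]+c*d[1]])
for n,p in dict(fl=W(150,288,.048),fr=W(312,236,.048),rr=W(382,460,.048),rl=W(240,493,.048),label=W(258,356,.048),
 sfr=S(292,158,.048),srr=S(138,165,.048),srl=S(137,90,.048),tin=W(490,325,.04)).items(): print(n,p.round(4),inv(r.x,p).round(4))
E
```

```text
[0.436  0.0272] (0, 0.087)
[0.614  0.0702] (0, -0.087)
[ 0.5547 -0.0975] (-0.15, 0.006)
[ 0.5678 -0.0944] (-0.15, -0.006)
[ 0.6449 -0.0756] (-0.15, -0.085)
[0.4398 0.029 ] (0, 0.087)
[0.6138 0.0707] (0, -0.087)
[ 0.5573 -0.0973] (-0.15, 0.006)
[0.3856 0.2276] (0.205, 0.089)
[0.5689 0.2709] (0.205, -0.089)
[0.52611387 0.04965989 1.81041204] [[-5.6, -1.9], [3.4, -0.2], [-1.1, 0.0], [0.3, 0.2], [0.6, 0.2], [-1.8, 0.0], [3.2, 0.4], [1.4, 0.2], [-5.4, -0.1], [5.0, 1.0]]
fl [ 0.4656 -0.0128] [-0.0463  0.0737]
fr [0.5261 0.0065] [-0.0419  0.0102]
rr [ 0.5478 -0.0815] [-0.1325  0.0101]
rl [ 0.4916 -0.0956] [-0.1329  0.068 ]
label [ 0.5031 -0.0391] [-0.0807  0.0434]
sfr [0.5204 0.0038] [-0.0432  0.0165]
srr [ 0.5429 -0.0846] [-0.1344  0.0155]
srl [ 0.4861 -0.0965] [-0.1325  0.0735]
tin [ 0.5898 -0.0294] [-0.0919 -0.0431]
```

```bash
python3 - <<'E'
from h import *
o=np.array([.5261,.0497]);y=1.8104;c,s=np.cos(y),np.sin(y)
for q in [(-.170,.044),(-.145,.044),(.089,.044)]:
    p=o+[c*q[0]-s*q[1],s*q[0]+c*q[1]]; d=p-[.6,0]; print(q,p.round(4),'units x,z',(d/.5).round(4),'y down to .12/.036',(.214-.12)/.5,(.214-.036)/.5)
print('rot',-(y-np.pi/2)/np.radians(30))
E
```

```text
(-0.17, 0.044) [ 0.5237 -0.1259] units x,z [-0.1526 -0.2518] y down to .12/.036 0.188 0.356
(-0.145, 0.044) [ 0.5178 -0.1016] units x,z [-0.1645 -0.2032] y down to .12/.036 0.188 0.356
(0.089, 0.044) [0.4622 0.1257] units x,z [-0.2755  0.2514] y down to .12/.036 0.188 0.356
rot -0.457609307682808
```

```bash
python3 -m handwheel '{"dp":[[-0.05,0,-0.08],[-0.10,0,-0.17],[-0.153,0.05,-0.252],[-0.153,0.14,-0.252],[-0.153,0.188,-0.252],[-0.153,0.188,-0.252],[-0.153,0.188,-0.252]],"rotation":[[0,-0.2,0],[0,-0.4,0],[0,-0.458,0],[0,-0.458,0],[0,-0.458,0],[0,-0.458,0],[0,-0.458,0]]}' 0.53 40
python3 - <<'E'
from cell import manip
import cv2
for n in ['scene','side','wrist']:
    d=manip.snapshot(n); cv2.imwrite(f'pics/{n}1.png',d['img'][:,:,::-1])
E
```

```text
t: 1.02
tcp_pos: [0.5242, -0.1261, 0.1213]
tcp_rot: [-0.702, 0.702, 0.085, -0.084]
wrist_force: [-0.1, 0.1, 0.7]
gripper_width: 0.0201
```

View pics/wrist1.png

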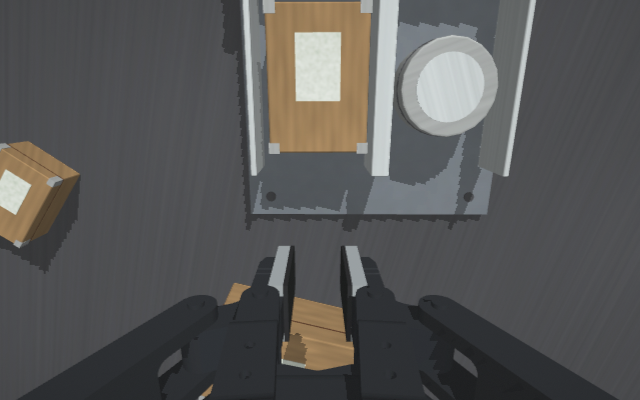

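View pics/side1.png

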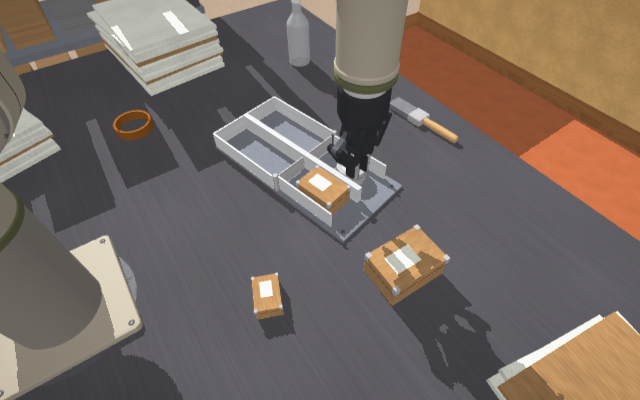

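```bash
python3 - <<'E'
from h import *
for u,v in [(224,178),(262,184),(242,218),(203,212)]: print(bp('scene',u,v,.06).round(3))
from cell import manip
d=manip.snapshot('wrist'); c=(d['mtx'],d['R'],d['t'])
o=np.array([.5261,.0497]);y=1.8104;cc,s=np.cos(y),np.sin(y)
for n,(u,v) in dict(rl=(269,152),rr=(368,152),fl=(264,2),fr=(372,2)).items():
    q=bp('',u,v,.048,c)-o; print(n,np.round([cc*q[0]+s*q[1],-s*q[0]+cc*q[1]],4))
E
```

```text
[ 0.482 -0.3  ]
[ 0.483 -0.22 ]
[ 0.573 -0.233]
[ 0.573 -0.309]
rl [-0.1334  0.0755]
rr [-0.1334  0.0099]
fl [-0.0444  0.0751]
fr [-0.0444  0.0111]
```

```bash
python3 -m handwheel '{"dp":[[0,0.06,0],[0,0.12,0],[0,0.168,0],[0,0.168,0],[0,0.168,0.015],[0,0.168,0.03],[0,0.168,0.045],[0,0.168,0.06],[0,0.168,0.08],[0,0.168,0.10]],"rotation":[[0,0,0],[0,0,0],[0,0,0],[0,0,0],[0,0,0],[0,0,0],[0,0,0],[0,0,0],[0,0,0],[0,0,0]]}' 
python3 - <<'E'
from cell import manip
import cv2
for n in ['scene','wrist']:
    d=manip.snapshot(n); cv2.imwrite(f'pics/{n}2.png',d['img'][:,:,::-1])
E
```

```text
t: 2.48
tcp_pos: [0.5114, -0.0767, 0.0361]
tcp_rot: [0.702, -0.702, -0.085, 0.085]
wrist_force: [-0.3, -0.0, 0.9]
gripper_width: 0.0201
```

View pics/wrist2.png

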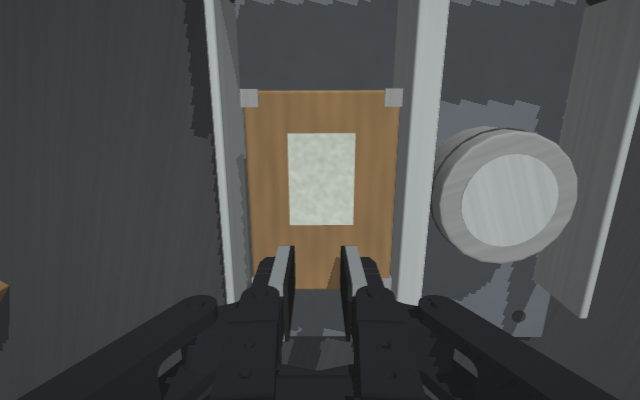

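View pics/scene2.png

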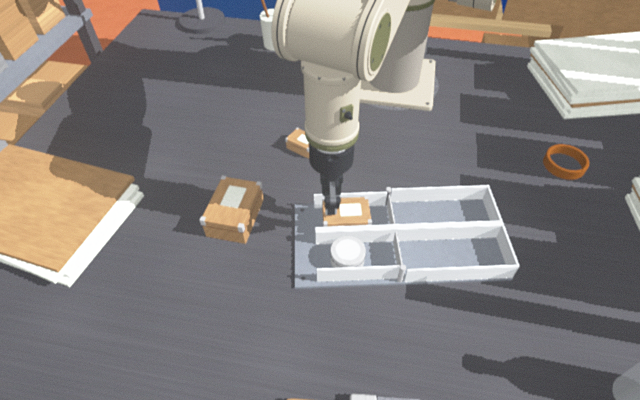

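```bash
python3 - <<'E'
from h import *
from cell import manip
d=manip.snapshot('wrist'); c=(d['mtx'],d['R'],d['t'])
o=np.array([.5261,.0497]);y=1.8104;cc,s=np.cos(y),np.sin(y)
f=lambda p:np.round([cc*(p-o)[0]+s*(p-o)[1],-s*(p-o)[0]+cc*(p-o)[1]],4)
for u,v in [(241,90),(403,90),(320,290)]: print(f(bp('',u,v,.048,c)))
S=manip.sense();print(f(S['tcp_pos'][:2]),S['wrist_force'])
E
```

```text
[-0.0445  0.0754]
[-0.0444  0.0106]
[-0.1343  0.0436]
[-0.1194  0.0443] [-0.84496578  1.25688294 -0.02673549]
```

```bash
python3 - <<'E'
from h import *
from cell import manip
import cv2
for n,(r0,r1,c0,c1) in dict(scene=(160,280,280,440),side=(120,250,250,420)).items():
    d=manip.snapshot(n); cv2.imwrite(f'pics/{n}3.png',cv2.resize(d['img'][r0:r1,c0:c1,::-1],None,fx=4.5,fy=4.5,interpolation=cv2.INTER_CUBIC))
d=manip.snapshot('wrist');S=manip.sense()
for dz in (0,-.017,.03):
  p=d['mtx']@(d['R']@(np.array(S['tcp_pos'])+[0,0,dz])+d['t']); print(dz,p[:2]/p[2])
E
```

```text
0 [318.35402463 249.48548562]
-0.017 [318.28235656 236.56324888]
0.03 [318.51996981 279.40651693]
```

View pics/scene3.png

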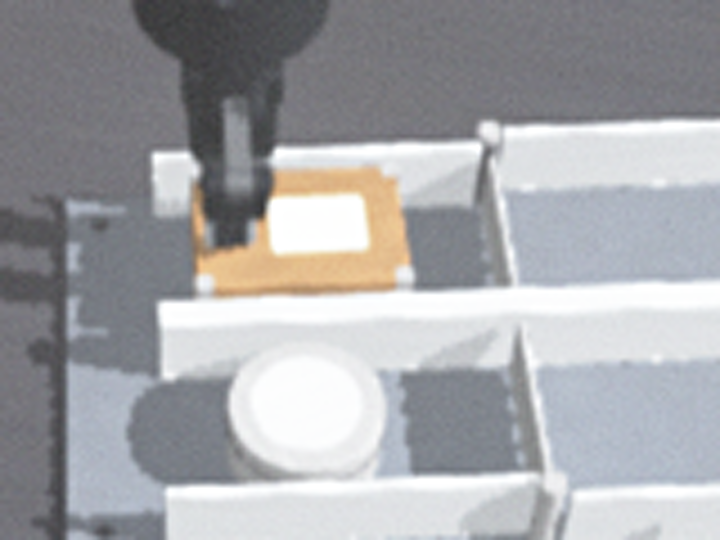

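View pics/side3.png

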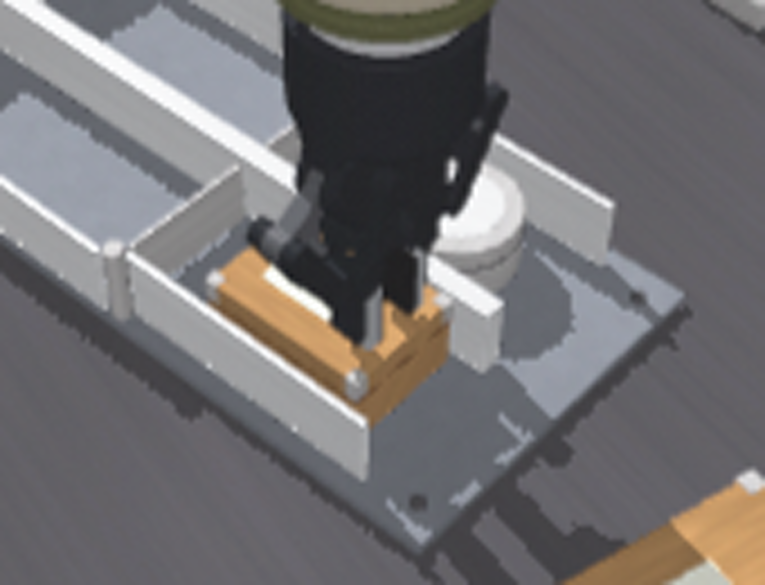

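```bash
python3 - <<'E'
from h import *
from cell import manip
S=manip.sense();d=manip.snapshot('wrist');e=manip.snapshot('scene');g=manip.snapshot('side')
y=1.8104;X=np.array([np.cos(y),np.sin(y),0]);Y=np.array([-np.sin(y),np.cos(y),0])
print(S['tcp_pos'],S['joint_pos'])
for z in (.02,.036,.045,.05,.055,.06,.07):
  o=[]
  for cam in (d,e,g):
   for a in (-.011,.011):
    P=np.array(S['tcp_pos'])+X*a+Y*.010;P[2]=z
    p=cam['mtx']@(cam['R']@P+cam['t']); o.append((p[:2]/p[2]).round(0))
  print(z,*o)
E
```

```text
[ 0.51171979 -0.07756358  0.03612111] [-2.49415146e-01  7.30869162e-02  1.88919000e+00 -1.47337995e-04
  1.17918444e+00 -4.89224383e-01]
0.02 [300. 256.] [299. 217.] [324. 215.] [335. 214.] [334. 207.] [326. 201.]
0.036 [298. 269.] [298. 228.] [324. 210.] [335. 209.] [334. 202.] [326. 196.]
0.045 [297. 278.] [297. 235.] [324. 207.] [335. 206.] [334. 199.] [326. 193.]
0.05 [297. 283.] [296. 239.] [324. 205.] [335. 205.] [334. 198.] [326. 192.]
0.055 [296. 289.] [295. 244.] [324. 203.] [335. 203.] [334. 196.] [326. 190.]
0.06 [296. 295.] [295. 248.] [324. 202.] [335. 201.] [334. 194.] [326. 188.]
0.07 [294. 308.] [293. 259.] [324. 198.] [335. 198.] [334. 191.] [326. 185.]
```

The fingers overlap the box top at scene crop (230,245) and the box hasn't moved. The tips are riding above the box, higher than the stated offset implies. I'll lift, back off, and measure the real tip height.

```bash
python3 -m handwheel '{"dp":[[0,-0.03,0],[0,-0.03,-0.06],[0,-0.03,-0.12],[0,0,-0.12],[0,0,-0.12]],"rotation":[[0,0,0],[0,0,0],[0,0,0],[0,0,0],[0,0,0]]}' 
python3 - <<'E'
from h import *
from cell import manip
import cv2
S=manip.sense()
y=1.8104;X=np.array([np.cos(y),np.sin(y),0]);Y=np.array([-np.sin(y),np.cos(y),0])
D={n:manip.snapshot(n) for n in ('wrist','scene','side')}
for n,(r0,r1,c0,c1) in dict(scene=(160,280,260,420),side=(120,250,270,440),wrist=(180,310,220,400)).items():
    d=D[n]; cv2.imwrite(f'pics/{n}4.png',cv2.resize(d['img'][r0:r1,c0:c1,::-1],None,fx=4.4,fy=4.4,interpolation=cv2.INTER_CUBIC))
    for z in (.02,.035,.05,.065):
     o=[]
     for b in (.01,-.01):
      for a in (-.011,.011):
       P=np.array(S['tcp_pos'])+X*a+Y*b;P[2]=z
       p=d['mtx']@(d['R']@P+d['t']); o.append((((p[:2]/p[2])-[c0,r0])*4.4).round(0))
     print(n,z,*o)
E
```

```text
t: 3.55
tcp_pos: [0.5245, -0.135, 0.0348]
tcp_rot: [0.703, -0.701, -0.083, 0.085]
wrist_force: [-0.8, -0.0, -1.2]
gripper_width: 0.0201
scene 0.02 [151. 243.] [200. 241.] [151. 278.] [201. 277.]
scene 0.035 [149. 222.] [199. 220.] [149. 258.] [199. 256.]
scene 0.05 [147. 201.] [197. 199.] [147. 236.] [198. 235.]
scene 0.065 [146. 179.] [196. 177.] [146. 215.] [197. 213.]
side 0.02 [380. 456.] [342. 429.] [409. 428.] [371. 402.]
side 0.035 [382. 435.] [343. 408.] [411. 408.] [372. 381.]
side 0.05 [385. 414.] [345. 387.] [414. 386.] [374. 360.]
side 0.065 [387. 392.] [346. 365.] [417. 364.] [376. 338.]
wrist 0.02 [351. 338.] [349. 168.] [514. 338.] [517. 168.]
wrist 0.035 [345. 395.] [341. 213.] [521. 395.] [524. 213.]
wrist 0.05 [337. 461.] [333. 265.] [528. 461.] [532. 265.]
wrist 0.065 [327. 540.] [323. 328.] [538. 541.] [542. 328.]
```

View pics/scene4.png

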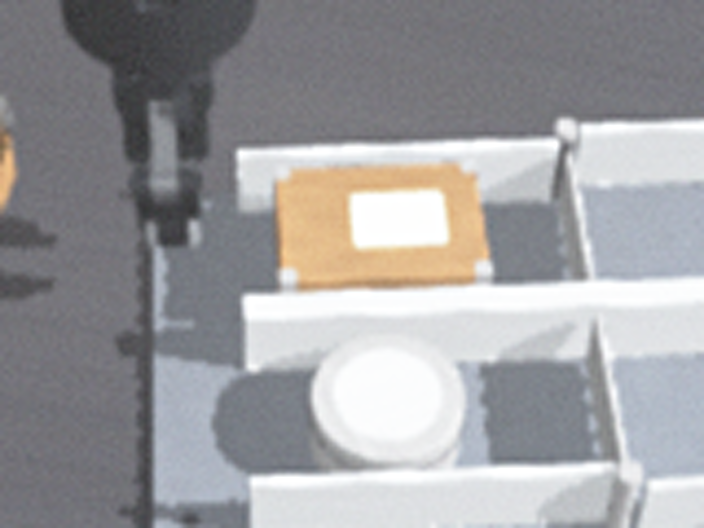

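View pics/side4.png

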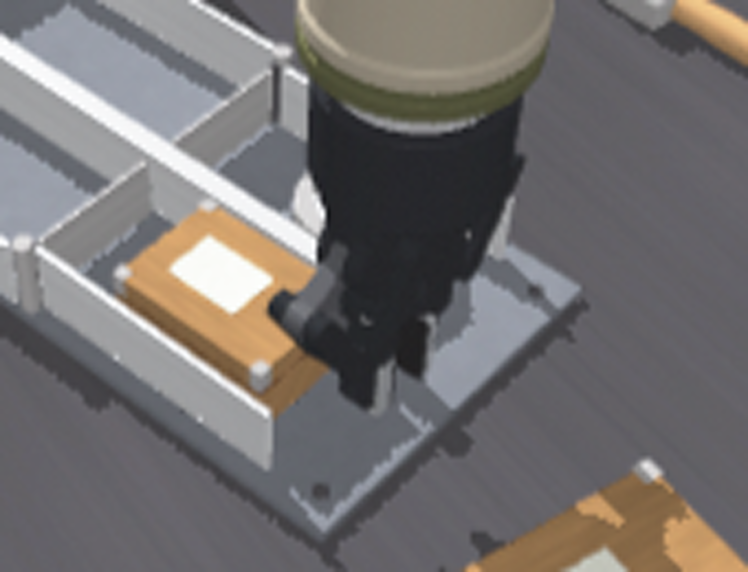

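View pics/wrist4.png

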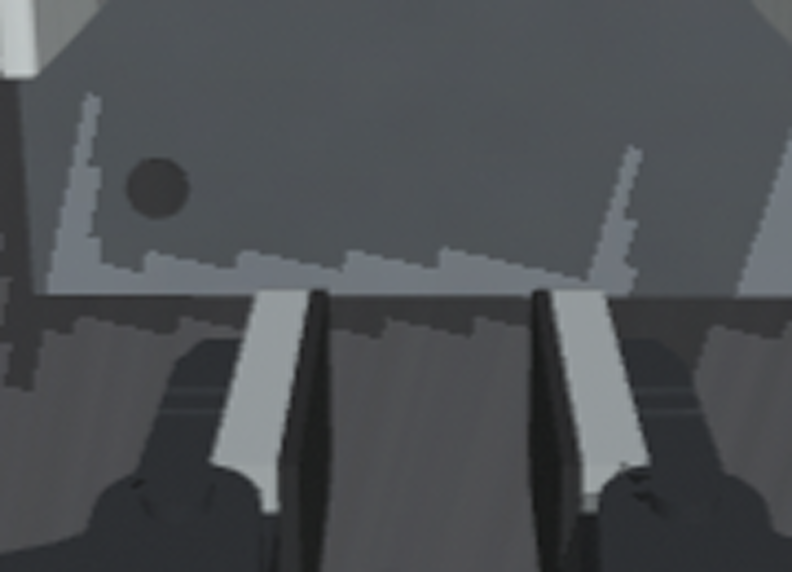

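Tips measure z≈0.050–0.055 with the TCP at 0.035: wrist crop (325,290) and (533,290), side crop (380,412), scene crop (185,240). So the tips sit about 16 mm behind the reported TCP, not 17 mm ahead. I'll shut the fingers for more clearance and re-measure.

```bash
python3 -m handwheel '{"dp":[[0,0,0],[0,0,0],[0,0,0],[0,0,0]],"rotation":[[0,0,0],[0,0,0],[0,0,0],[0,0,0]]}' 1 40
python3 - <<'E'
from h import *
from cell import manip
import cv2
S=manip.sense()
y=1.8104;X=np.array([np.cos(y),np.sin(y),0]);Y=np.array([-np.sin(y),np.cos(y),0])
D={n:manip.snapshot(n) for n in ('wrist','scene','side')}
cv2.imwrite('pics/wfull5.png',D['wrist']['img'][:,:,::-1])
for n,(r0,r1,c0,c1) in dict(side=(120,250,270,440),wrist=(180,310,220,400)).items():
    d=D[n]; cv2.imwrite(f'pics/{n}5.png',cv2.resize(d['img'][r0:r1,c0:c1,::-1],None,fx=4.4,fy=4.4,interpolation=cv2.INTER_CUBIC))
    for z in (.02,.035,.05,.065):
     o=[]
     for b in (.0,):
      for a in (-.011,.011):
       P=np.array(S['tcp_pos'])+X*a+Y*b;P[2]=z
       p=d['mtx']@(d['R']@P+d['t']); o.append((((p[:2]/p[2])-[c0,r0])*4.4).round(0))
     print(n,z,*o)
E
```

```text
t: 4.2
tcp_pos: [0.5259, -0.1356, 0.0361]
tcp_rot: [-0.702, 0.702, 0.085, -0.085]
wrist_force: [-0.9, 0.2, -0.2]
gripper_width: 0.0
side 0.02 [398. 441.] [360. 415.]
side 0.035 [401. 421.] [361. 394.]
side 0.05 [403. 400.] [363. 373.]
side 0.065 [405. 378.] [365. 351.]
wrist 0.02 [432. 333.] [433. 165.]
wrist 0.035 [433. 389.] [433. 208.]
wrist 0.05 [433. 455.] [433. 260.]
wrist 0.065 [433. 533.] [434. 322.]
```

View pics/side5.png

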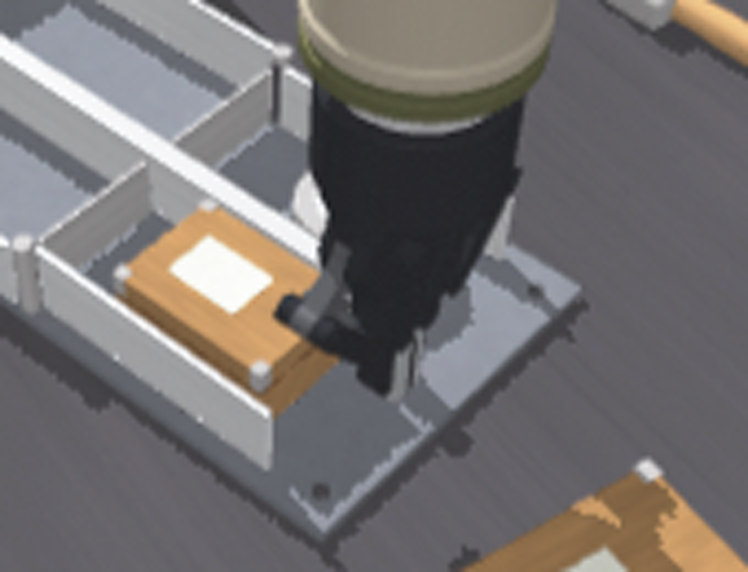

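View pics/wrist5.png

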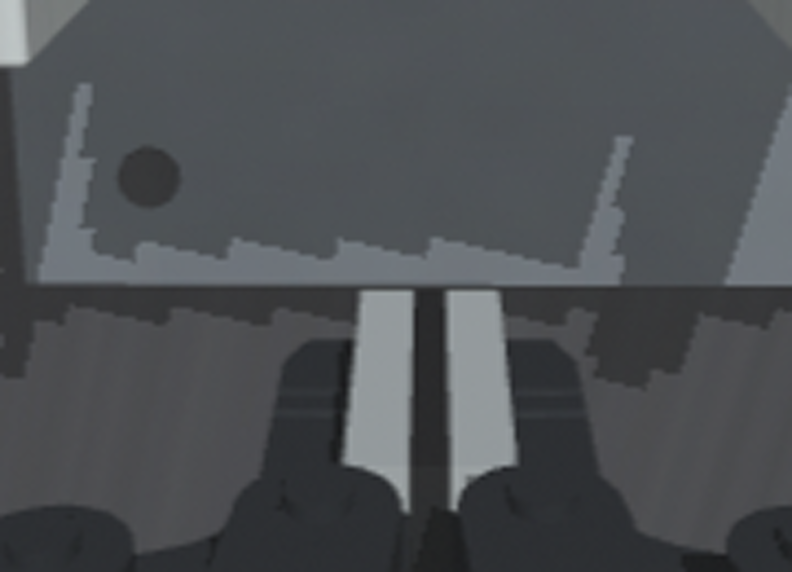

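View pics/wfull5.png

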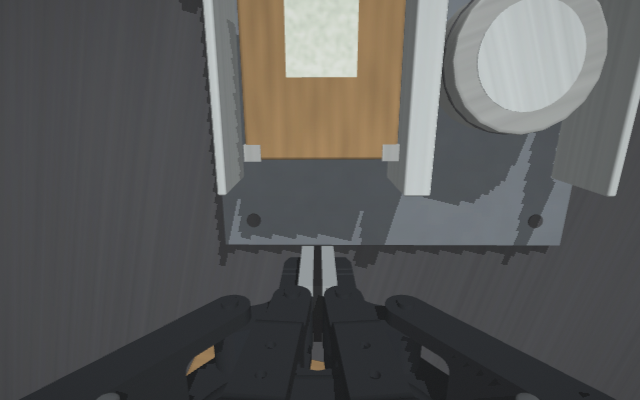

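```bash
python3 - <<'E'
from h import *
from cell import manip
import cv2
w=manip.snapshot('wrist');s=manip.snapshot('side');S=manip.sense()
y=1.8104;A=np.array([[np.cos(y),np.sin(y),0],[-np.sin(y),np.cos(y),0],[0,0,1]])
def tri(a,b):
    Pw=w['mtx']@np.c_[w['R'],w['t']];Ps=s['mtx']@np.c_[s['R'],s['t']]
    X=cv2.triangulatePoints(Pw,Ps,np.float64(a),np.float64(b))[:,0];X=X[:3]/X[3]
    e=[]
    for P,q in((Pw,a),(Ps,b)):
        r=P@np.r_[X,1];e.append((r[:2]/r[2]-q).round(1))
    return (A@(X-S['tcp_pos'])).round(4),X.round(4),e
print(tri((238,303),(270+290/4.4,120+308/4.4)))
print('tip',tri((220+410/4.4,180+290/4.4),(270+372/4.4,120+388/4.4)))
E
```

```text
(array([0.0221, 0.0278, 0.0743]), array([ 0.4936, -0.1208,  0.1104]), [array([-21.3, -17.3]), array([ 3.5, -0.9])])
tip (array([0.0053, 0.0017, 0.0095]), array([ 0.5229, -0.131 ,  0.0455]), [array([1.5, 1.2]), array([-0.4,  0.1])])
```

```bash
python3 -m handwheel '{"dp":[[0,0.026,0],[0,0.04,0],[0,0.052,0],[0,0.052,0]],"rotation":[[0,0,0],[0,0,0],[0,0,0],[0,0,0]]}' 
python3 - <<'E'
from h import *
from cell import manip
import cv2
S=manip.sense()
n='side';(r0,r1,c0,c1)=(120,250,270,440)
d=manip.snapshot(n); cv2.imwrite(f'pics/{n}6.png',cv2.resize(d['img'][r0:r1,c0:c1,::-1],None,fx=4.4,fy=4.4,interpolation=cv2.INTER_CUBIC))
E
```

```text
t: 4.95
tcp_pos: [0.5252, -0.1355, 0.0092]
tcp_rot: [0.702, -0.702, -0.084, 0.085]
wrist_force: [0.8, -0.7, 1.2]
gripper_width: -0.0
```

View pics/side6.png

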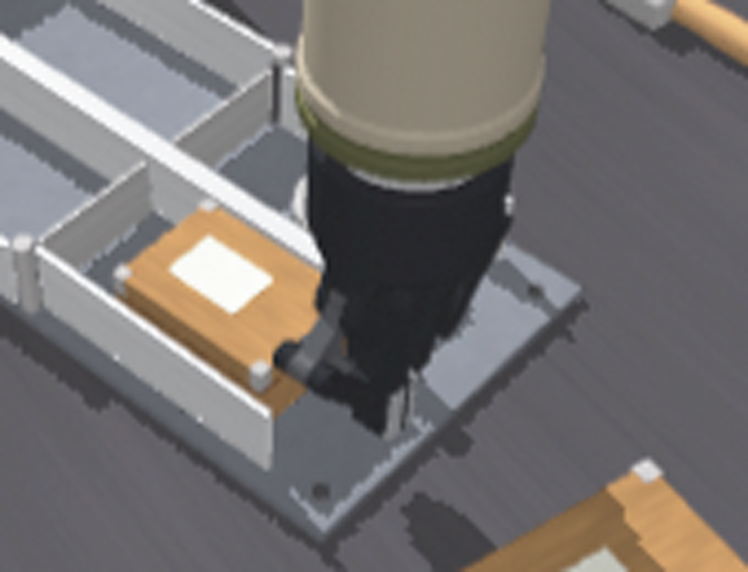

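```bash
python3 -m handwheel '{"dp":[[0,0,0.02],[0,0,0.04],[0,0,0.055],[0,0,0.07],[0,0,0.085],[0,0,0.10],[0,0,0.115],[0,0,0.13]],"rotation":[[0,0,0],[0,0,0],[0,0,0],[0,0,0],[0,0,0],[0,0,0],[0,0,0],[0,0,0]]}' 
python3 - <<'E'
from h import *
from cell import manip
import cv2
S=manip.sense();print(S['wrist_force'])
for n in ('side','wrist'):
    d=manip.snapshot(n); cv2.imwrite(f'pics/{n}7.png',d['img'][:,:,::-1])
E
```

```text
t: 6.0
tcp_pos: [0.5105, -0.0722, 0.0102]
tcp_rot: [-0.702, 0.702, 0.085, -0.084]
wrist_force: [0.8, -1.2, 0.6]
gripper_width: -0.0001
[ 0.78048024 -1.21327595  0.55763332]
```

View pics/wrist7.png

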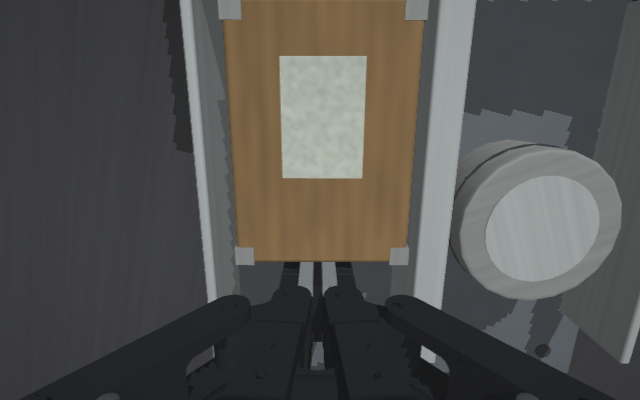

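View pics/side7.png

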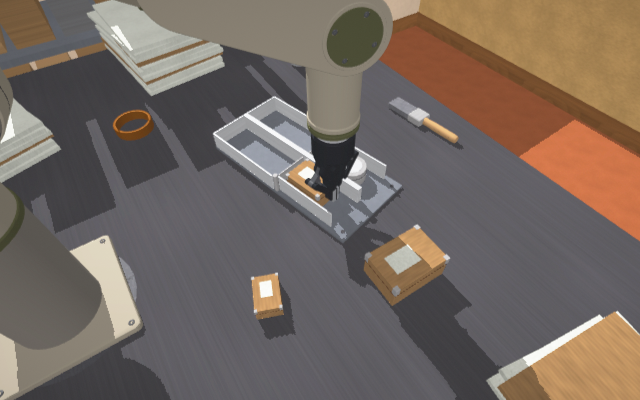

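Pushing works: the box's rear edge at wrist row 261 sits against the fingers. Next I'll check the offset and push on.

```bash
cat >> h.py <<'E'
def chk(name,z=.048):
    from cell import manip
    import cv2
    o=np.array([.5261,.0497]);y=1.8104;cc,s=np.cos(y),np.sin(y)
    f=lambda p:np.round([cc*(p-o)[0]+s*(p-o)[1],-s*(p-o)[0]+cc*(p-o)[1]],4)
    d=manip.snapshot('wrist');S=manip.sense();c=(d['mtx'],d['R'],d['t'])
    cv2.imwrite(f'pics/{name}.png',d['img'][:,:,::-1])
    print('tcp',f(S['tcp_pos'][:2]),S['tcp_pos'][2],S['wrist_force'],S['t'])
    return lambda u,v,z=z:f(bp('',u,v,z,c))
E
python3 -c "
from h import *
g=chk('w8');print(g(236,261),g(408,261),g(320,261))"
python3 -m handwheel '{"dp":[[0,0,0.02],[0,0,0.04],[0,0,0.06],[0,0,0.08],[0,0,0.10],[0,0,0.12],[0,0,0.14],[0,0,0.16],[0,0,0.18],[0,0,0.20]],"rotation":[[0,0,0],[0,0,0],[0,0,0],[0,0,0],[0,0,0],[0,0,0],[0,0,0],[0,0,0],[0,0,0],[0,0,0]]}' 
python3 -c "
from h import *
chk('w9')"
```

```text
tcp [-0.1144  0.0443] 0.009944005945453492 [0.82620721 0.29533841 0.47921705] 6.15
[-0.1022  0.0756] [-0.1022  0.0104] [-0.1022  0.0437]
t: 7.4
tcp_pos: [0.4865, 0.0253, 0.0101]
tcp_rot: [0.702, -0.702, -0.085, 0.085]
wrist_force: [0.6, -3.3, 1.2]
gripper_width: 0.0002
tcp [-0.0132  0.0444] 0.009985652170037884 [ 0.3139537  -0.33346664  0.42103443] 7.45
```

View pics/w9.png

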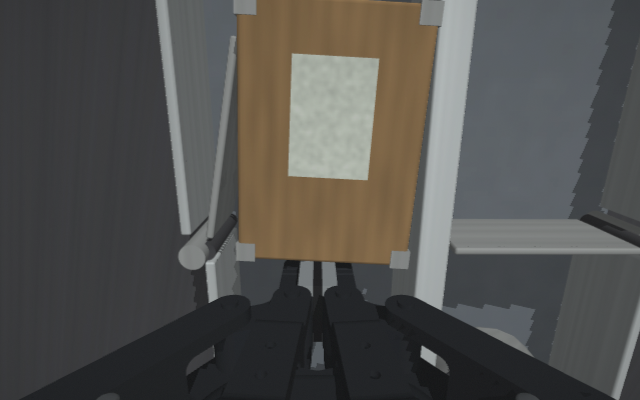

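The left flap is open, lying along the box's left side at (225,140), and the box is in the bay mouth. The right flap is shut. I'll push 100 mm further.

```bash
python3 -m handwheel '{"dp":[[0,0,0.02],[0,0,0.04],[0,0,0.06],[0,0,0.08],[0,0,0.10],[0,0,0.12],[0,0,0.14],[0,0,0.16],[0,0,0.175],[0,0,0.19],[0,0,0.20],[0,0,0.20]],"rotation":[[0,0,0],[0,0,0],[0,0,0],[0,0,0],[0,0,0],[0,0,0],[0,0,0],[0,0,0],[0,0,0],[0,0,0],[0,0,0],[0,0,0]]}' 
python3 -c "
from h import *
chk('w10')"
```

```text
t: 8.95
tcp_pos: [0.4626, 0.1222, 0.01]
tcp_rot: [0.702, -0.702, -0.085, 0.085]
wrist_force: [0.2, -0.3, 0.7]
gripper_width: 0.0001
tcp [0.0853 0.0445] 0.009923717451910181 [0.25433007 0.40982756 0.67624067] 9.0
```

View pics/w10.png

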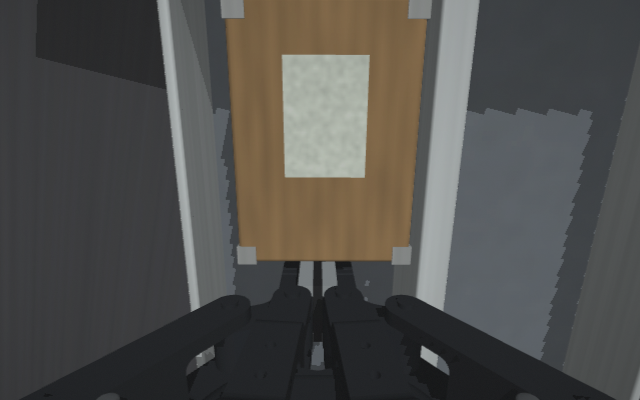

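Rear of the box is at about +0.097, centre about +0.142. I'll lift straight up.

```bash
python3 -m handwheel '{"dp":[[0,0,-0.004],[0,-0.03,-0.004],[0,-0.07,-0.004],[0,-0.14,-0.004],[0,-0.22,-0.004],[0,-0.30,-0.02],[0,-0.36,-0.10],[0,-0.36,-0.16],[0,-0.36,-0.16],[0,-0.36,-0.16]],"rotation":[[0,0,0],[0,0,0],[0,0,0],[0,0,0],[0,0,0],[0,0,0],[0,0,0],[0,0,0],[0,0,0],[0,0,0]]}' 
python3 -c "
from h import *
from cell import manip
import cv2
chk('w11')
cv2.imwrite('pics/s11.png',manip.snapshot('scene')['img'][:,:,::-1])"
```

```text
t: 10.25
tcp_pos: [0.4817, 0.0443, 0.1904]
tcp_rot: [0.702, -0.702, -0.084, 0.084]
wrist_force: [0.2, 0.5, -0.8]
gripper_width: -0.0004
tcp [0.0056 0.0445] 0.1900827369211015 [0.20868316 0.05979211 0.11864507] 10.3
```

View pics/w11.png

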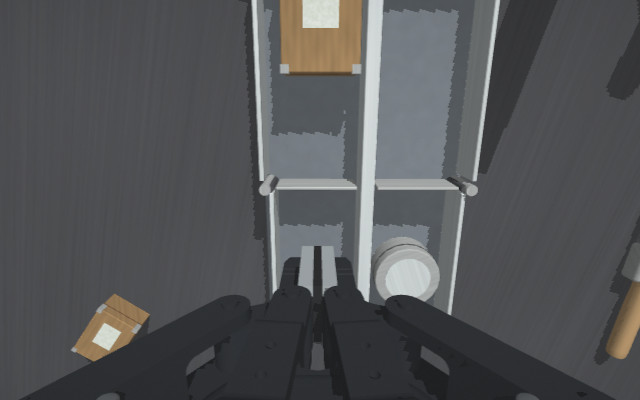

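View pics/s11.png

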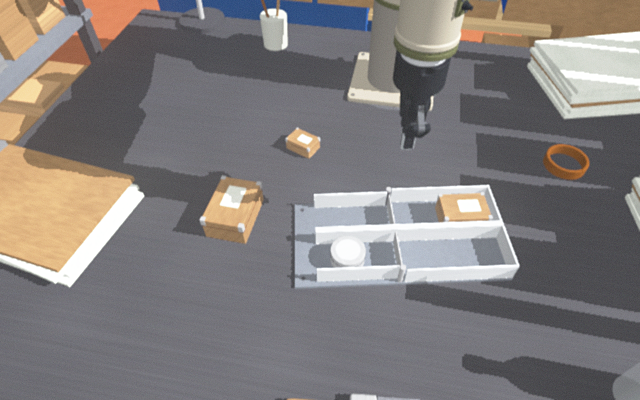

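Both flaps are shut, in a straight line along wrist row 184. The box is flat in the left bay with its rear edge at row 74. I'll check numerically, then hand in.

```bash
python3 -c "
from h import *
from cell import manip
g=chk('w12');print(g(280,73),g(361,73),'flap tips',g(356,182,.044),g(376,182,.044))
r=g(320,73);print('centre x',r[0]+.045)
manip.hand_in()"
```

```text
tcp [0.0058 0.0444] 0.18989883399234067 [ 0.78037505  0.35974594 -0.2595092 ] 10.4
[0.0971 0.0753] [0.0971 0.01  ] flap tips [0.0061 0.0108] [ 0.0061 -0.007 ]
centre x 0.1421
the job is handed in; nothing more can be done
```

I pushed the 90 × 64 mm box along the left lane, through its flap and into the bay, then lifted clear and handed in at about 10.4 s.

**Last checks:**
- **Box:** it lies flat with its centre at about x = +142 mm and y = +43 mm in the rack frame, inside the required range.
- **Flaps:** both look shut in the last pictures. Their free edges measure about 6 mm past the flap line on both sides, about 0.08 rad over the 78 mm leaf if real. I take the 6 mm as image error: it is the same on the tin's flap, which was never touched. The tin stayed where it was.
- **Robot:** the arm is clear, about 190 mm up, and the wrist force reads near zero.

**What disagreed:** the fingertips sat about 10–16 mm above the reported TCP, not 17 mm below it as described. My first approach therefore passed just over the box without moving it. I backed off, measured the tip height in the pictures, shut the fingers and pushed again from lower down.

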